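Let down a wound spring winder

ROBOT

A 7-joint arm with a two-finger parallel gripper is mounted at the origin on a cart in front of the work surface, level with it; the furniture and walls round the work are solid. World frame = base frame: x ahead of the robot, y to its left, z up, the work surface at z = 0. Lengths are in mm, angles in rad, forces in N, time in s.
With the tool pointing down it reaches from about 425 to 875 mm from the base axis. Payload 8.4 kg.
Tool frame: the origin (TCP) lies on the centre line of the jaws, within the pads' length; the fingertips stand 19 mm ahead of it and the grasp point (between the pads) is the TCP; y points along the fingers, z is the direction in which the jaws open and shut, and the axes are right-handed (so a half turn about y gives the same grasp; the last joint's range is limited). The gripper opens to 87 mm and grips with 3 to 60 N. Pads are 19 mm wide; open, the fingers measure 117 mm over their backs; the gripper's body (75 mm by 190 mm) begins 51 mm behind the grasp point.
Start: joints at [-1.249, 0.333, 0.04, 1.465, -0.013, 1.343, -0.059], TCP at [265.517, 593.267, 241.546] pointing down, gripper open.
Joint ranges: [-2.58, 2.58], [-0.38, 2.09], [-1.3, 1.39], [0.25, 2.4], [-1.5, 4.64], [0.08, 2.09], [-2.65, 2.65]. Speed limits (rad/s): [2.22, 2.22, 2.79, 2.79, 3.14, 3.14, 3.14].

INTERFACE

Orientations are given as a unit quaternion [w, x, y, z].
In Python, from plant import read_state, grab_frame, camera_info, close_job, spot_in, landmark_of gives the robot as it stands. The module is installed in compiled form; this text tells all that it offers.
- The arm moves only by the shell command python3 -m creep 'ROWS' [OPENING] [FORCE]. ROWS is JSON, a list that holds one entry, the list of rows, each a list of 4 numbers: the shift along the tool's x, y, z in mm, then the turn about the tool's y in rad. In form: [[[tx, ty, tz, turn], ...]]. A call has 1 to 12 rows; each row is the pose to reach, as a shift and turn from the pose commanded when the call began, along the tool's axes at that moment; what a row does not reach only later rows make up. A row lasts 1/10 s, in which the tool goes at most 50 mm and 8.59 degrees, less where a joint would pass 70% of its speed; a pose out of reach is approached as far as the arm can. A call with a gripper value outside its range is refused whole. OPENING is the finger opening in mm, from 0 to 87, set as the call begins (- or left out, the last holds). The fingers move at their own pace and stop on an object; FORCE is the grip in N (left out, the last holds). Time passes only in rows, so rows that repeat a pose let the fingers close. It gives the time, the measured TCP pose, the force and the opening at its end, in the units of the state.
- read_state(): the state, without advancing time (a new reading comes with each control period).
- grab_frame(name): name is "scene" or "top" or "wrist"; returns the picture (480x640x3 uint8, red, green, blue); there is no depth.
- camera_info(name): a dict with "fx", "fy", "cx", "cy" (pixels), "T" (4x4, takes a point from camera to world coordinates); the wrist camera has in their place "hand_eye" (4x4, takes a point from camera to tool coordinates, whose origin is the TCP and whose axes are the tool frame's). Camera axes: x right, y down, z forward; pixel columns grow to the right and rows downward; lengths in mm; the calibration is good to about 2 mm. A picture is of the moment at which its call begins: read the wrist's pose just before it. camera_info takes no time and is no camera call.
- close_job(): hands the job in, once; it reports no verdict.
Trained networks look in the newest picture that a camera, given by its name, has taken for a name from the list of things; names that differ only in an ending like _2 or _b are one class to them, and where a whole thing is asked for, a point or a joint stands for the part that bears it (a point fixed in the world has none). Each returns a list of dicts, best first, with "p" (0 to 1); they miss things now and then, are a little off and sometimes report something else, mostly with a low value. They report only what shows in the picture. A call takes as long as a camera call.
- spot_in(camera, target): "rect" ([left, top, right, bottom] in pixels, round what is visible of it).
- landmark_of(camera, target): "pixel" ([column, row] in pixels: a listed point, or the origin of a listed thing).
The state is a dict: "time": time; "joint_pos": joint angles; "qd": joint speeds; "joint_torque": joint torques, N m; "ee_pos": TCP position; "tool_rot": TCP orientation; "force": force on the tool from outside, world axes, zero at the start; "moment": the same for the moment, N m; "opening": finger opening in mm.
Only numpy, scipy, OpenCV 4.12 (cv2) and the standard library are available. Lean on these libraries where they do the work, as an engineer would, in place of code of your own. Each camera call takes 0.05 s, during which the arm holds its last target.

TASK

The spring winder on the bench is wound up and held by its pawl. Draw its handle a little against the spring so that the pawl comes free (not on to another notch, and do not drag the pawl out under load), squeeze the pawl's tail to the handle to lift it off the ratchet, and ease the drum gently back, without ever letting it run or ramming it, until you feel its arm come to rest on the stop screw; only then let go of handle and pawl. Leave the things around it where they are.

Things in the scene. Friction and masses are not known exactly. Their poses are not given: they have to be found in the camera images.
- winder: bench spring winder (a small upright hand winch), bolted down: round grey base plate, diameter 190, 10 mm thick; origin under its centre, on the drum's axis. The drum with its crank arm turns on the upright axis above the plate. A wound spring drives the drum CLOCKWISE seen from above, with about 0.93 N m where it is now held, about 0.7 N m near the stop. Winding up is ANTICLOCKWISE. Left alone without the pawl the drum flies back.
- winder_axis (a point): point on the drum's axis, at the top of the base plate (10 mm above the bench)
- ratchet_wheel: fixed steel ratchet wheel on the base plate, 40 teeth (0.157 rad pitch), tip diameter 116, root diameter 108 mm, 10 to 22 mm above the bench; tooth faces are undercut, so the loaded pawl is trapped. Origin as winder
- drum (a joint): turn of the drum and crank arm, rad, grows anticlockwise (winding). It starts at about 1.085, held by the pawl; the next notch would catch at 1.24; the arm meets the stop screw somewhere between -0.02 and 0.48
- handle_post (a point): top centre, 102 mm above the bench, of the crank's black upright handle post (diameter 16, free from 43 to 102 mm above the bench), which stands 120 mm from the axis on the crank arm (flat bar 22 mm wide, its top 37 mm above the bench). It moves with the drum
- pawl (a joint): turn of the pawl, rad: about 0 seated in a notch, clear of all teeth from 0.13 on, end stop 0.23. A spring seats it (2 to 3 N at the tail). The pawl is a bell crank pivoted on the crank arm and travels with it
- pawl_tail (a point): top, 96 mm above the bench, of the pawl's upright steel tail (round bar, diameter 10, free from 25 to 96 mm above the bench). Seen from the axis it stands beside the handle post, 30 mm anticlockwise of it (centre to centre; 43 mm over both outer sides). Squeezing the tail towards the post, about 13 mm until 30 mm over both, lifts the pawl off the wheel; let go, it springs back
- pawl_nose: nose of the pawl that hooks behind a tooth; origin at the pawl's pivot, on the arm 64 mm from the axis
- stop: stop: dark steel block 24x14 mm, top 45 mm above the bench, clamped in the base plate's curved slot 82 mm from the axis, on the clockwise side of the arm. Origin on the drum's axis at bench height; x axis points from the axis to the block. The arm meets its screw when the arm's direction (axis to handle post) is somewhere between 0.27 and 0.60 rad anticlockwise of the block's
- stop_face (a point): centre of the block's face towards the arm, 33 mm above the bench. Here an adjusting screw (diameter 8, rounded end, hexagon head behind) comes out towards the arm, by 4 to 34 mm: set differently each time and not measured, so the arm has to be felt onto it
- bolt_m16: bystander: M16 hexagon bolt, 24x28x60 mm, standing on its head; origin under its centre
- nut_m16: bystander: M16 hexagon nut, 22x25x13 mm, lying flat; origin under its centre
- ref_block_1: bystander: round steel hardness block, diameter 60, height 16 mm; origin under its centre
- loupe: bystander: black stand loupe, diameter 37, height 34 mm; origin under its centre
- flat_coupon_0: bystander: flat dark steel sample 24x70x10 mm (long along its y); origin under its centre
- spanner_13: bystander: combination spanner 28x205x12 mm (long along its y); origin under its middle

How it is judged (in metres and radians):
On the way, in this order (a step that is already met when the one before it is completed fails the run):
1. the pawl is lifted clear of the ratchet while the drum is still held at its wound position (value of joint pawl above 0.12 rad and value of joint drum above 1.07 rad), for 0.1 s.
2. with the pawl still held off, the arm is brought to rest on the stop screw (contact force between winder and stop above 3 N and value of joint pawl above 0.12 rad), for 0.15 s.
At the end, for the whole second after the job is handed in: the crank arm rests against the stop screw (pressing on it with more than 1 N by its own spring), the drum is at rest, and the pawl has been let go and has sprung back onto the wheel (pawl below 0.15 rad) (contact force between winder and stop above 1 N and velocity of joint drum between -0.05 and 0.05 rad/s and value of joint pawl below 0.15 rad); the robot touches nothing.
It fails at once if the pawl is dragged off its tooth under load (value of joint pawl above 0.035 rad and contact force between pawl_nose and ratchet_wheel above 10 N).
It fails at once if the drum runs back (faster than 1.2 rad/s) (velocity of joint drum below -1.2 rad/s).
It fails at once if the drum is wound on to a further notch (value of joint drum above 1.24 rad).
It fails at once if the arm is forced against the stop screw with more than 40 N (contact force between winder and stop above 40 N).
It fails at once if a bystander is moved by more than 20 mm (distance of any of bolt_m16, nut_m16, ref_block_1, loupe, flat_coupon_0, spanner_13 from where it was at the start of the episode above 0.02 m).
It also fails if it takes over 53 s, if anything falls off the work surface, if the arm or the gripper's body presses on something with over 40 N, if the wrist force passes 120 N, or if a joint passes its speed limit or range.

## Working session

There is one attempt and no reset: what is moved stays moved. The work goes in short steps, Python scripts to look and compute and a shell command to move; the robot and the scene stay as the last step left them, time stands still between calls to the robot, and variables do not carry over. Pictures are saved under pics/ and viewed, and the job is handed in when it is done.

```bash
mkdir -p pics; ls; cat > h.py <<'E'
import numpy as np, cv2
from plant import *
from scipy.spatial.transform import Rotation as R
def snap(n,f):
    im=grab_frame(n); cv2.imwrite('pics/'+f,cv2.cvtColor(im,cv2.COLOR_RGB2BGR)); return im
def Rt(s):
    w,x,y,z=s['tool_rot']; return R.from_quat([x,y,z,w]).as_matrix()
def camT(n,s=None):
    c=camera_info(n)
    if n=='wrist':
        T=np.eye(4);T[:3,:3]=Rt(s);T[:3,3]=s['ee_pos'];return c,T@np.array(c['hand_eye'])
    return c,np.array(c['T'])
def ray(n,px,s=None):
    c,T=camT(n,s); d=np.array([(px[0]-c['cx'])/c['fx'],(px[1]-c['cy'])/c['fy'],1]); return T[:3,3],T[:3,:3]@d
def atz(n,px,z,s=None):
    o,d=ray(n,px,s); return o+d*(z-o[2])/d[2]
E
python3 - <<'E'
from h import *
s=read_state();print(s);print(np.round(Rt(s),3))
snap('scene','s0.png');
zs=dict(winder=0,winder_axis=10,handle_post=102,pawl_tail=96,stop_face=33,bolt_m16=0,loupe=0,ref_block_1=0,nut_m16=0,flat_coupon_0=0,spanner_13=0)
for n in ['scene','top']:
    if n=='top': snap('top','t0.png')
    for k in list(zs)[:5]:
        l=landmark_of(n,k)[:2]
        for r in l: print(n,k,round(r['p'],2),np.round(r['pixel'],1),np.round(atz(n,r['pixel'],zs[k]),1))
E
```

```text
pics
{'time': 0.0, 'joint_pos': array([-1.24921128,  0.33390648,  0.03991939,  1.46624724, -0.01343263,
        1.34332679, -0.05850527]), 'qd': array([ 1.33668911e-04,  1.91467698e-03,  9.02013764e-04, -1.21487782e-03,
        5.01420265e-05, -1.29186620e-03, -9.84644379e-04]), 'joint_torque': array([-4.38214029e-04, -6.56342769e+01,  1.33432578e+00, -4.03794122e+01,
       -6.00500288e-02,  4.44689649e-02,  1.14844229e-04]), 'ee_pos': array([265.3716457 , 592.88192361, 240.67450497]), 'tool_rot': array([-0.6909423 ,  0.69207528, -0.14778728,  0.14761257]), 'force': array([0.93205216, 0.70583517, 0.23386845]), 'moment': array([ 0.01308193, -0.03862318,  0.03332797]), 'opening': 86.76012506896349}
[[ 0.913 -0.001  0.409]
 [-0.409 -0.002  0.913]
 [ 0.    -1.    -0.002]]
scene winder 0.87 [308.9 225. ] [572.7 -66.9   0. ]
scene handle_post 0.86 [325.8 219.4] [ 515.3 -176.5  102. ]
scene handle_post 0.18 [391.4 336.8] [ 384.8 -437.   102. ]
scene pawl_tail 0.7 [452.3 340.3] [ 444.2 -497.8   96. ]
scene pawl_tail 0.66 [341.6 218.6] [ 543.2 -189.9   96. ]
scene stop_face 0.66 [275.9 232.6] [479.9 -70.5  33. ]
top winder 0.9 [282.4 207. ] [570.8 -72.4   0. ]
top handle_post 0.96 [333.9 225.2] [ 514.3 -177.8  102. ]
top pawl_tail 0.43 [341.7 209.4] [ 546.2 -194.3   96. ]
top stop_face 0.74 [276.9 242.9] [489. -62.  33.]
```

View pics/s0.png

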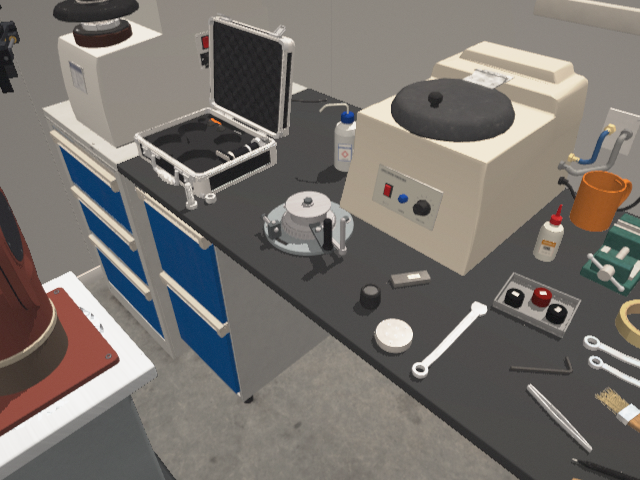

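View pics/t0.png

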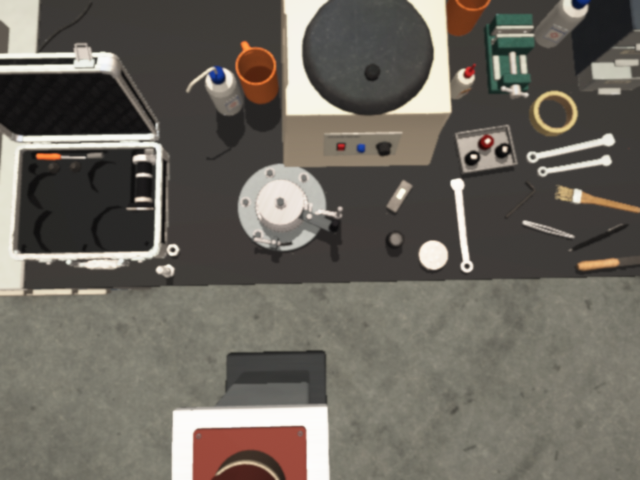

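The scene view shows the winder at (308,225), with the post at (326,235) and the tail at (342,235). In the top view the hub is at (282,205) and the post at (334,225). The open case is to the left and the centrifuge sits behind the winder. Next I'll work out the clearances.

```bash
python3 - <<'E'
from h import *
for nm,px,z in [('caseTL',(15,145),60),('caseFR',(160,255),60),('caseFL',(15,255),60),('lidtopL',(80,60),200),('lidtopR',(118,60),200),('lidfoot R',(155,140),60),('centr front',(285,165),0),('centr front top',(285,130),150),('centr right',(440,165),0),('benchedge',(300,280),0),('loupe',(395,240),30),('coupon',(400,195),10),('hub',(280,203),70),('bolt?',(168,270),60),('nut?',(172,250),13),('bottle',(225,90),100)]:
    print(nm,np.round(atz('top',px,z)))
for nm,px in [('lid top R',(292,45)),('lid top L',(212,20)),('centr top front',(365,105))]:
    o,d=ray('scene',px)
    print(nm,[np.round(atz('scene',px,z)) for z in (150,250,350)])
print(camT('top')[1].round(2).tolist())
E
python3 - <<'E'
import cv2
a=cv2.imread('pics/t0.png')[150:290,210:370];cv2.imwrite('pics/t0z.png',cv2.resize(a,None,fx=5,fy=4.2*5/4.2,interpolation=cv2.INTER_CUBIC)[:600])
E
```

```text
caseTL [699. 475.  60.]
caseFR [466. 171.  60.]
caseFL [472. 461.  60.]
lidtopL [809. 277. 200.]
lidtopR [808. 209. 200.]
lidfoot R [706. 187.  60.]
centr front [665. -79.   0.]
centr front top [690. -87. 150.]
centr right [ 659. -422.    0.]
benchedge [ 412. -108.    0.]
loupe [ 491. -309.   30.]
coupon [ 591. -328.   10.]
hub [566. -72.  70.]
bolt? [436. 155.  60.]
nut? [480. 161.  13.]
bottle [794.  35. 100.]
lid top R [array([1031.,  486.,  150.]), array([826., 251., 250.]), array([620.,  15., 350.])]
lid top L [array([1022.,  897.,  150.]), array([819., 581., 250.]), array([615., 265., 350.])]
centr top front [array([856.,  33., 150.]), array([ 685., -114.,  250.]), array([ 514., -260.,  350.])]
[[-0.02, -0.99, 0.13, 389.47], [-1.0, 0.02, -0.01, -127.89], [0.01, -0.13, -0.99, 981.91], [0.0, 0.0, 0.0, 1.0]]
```

View pics/t0z.png

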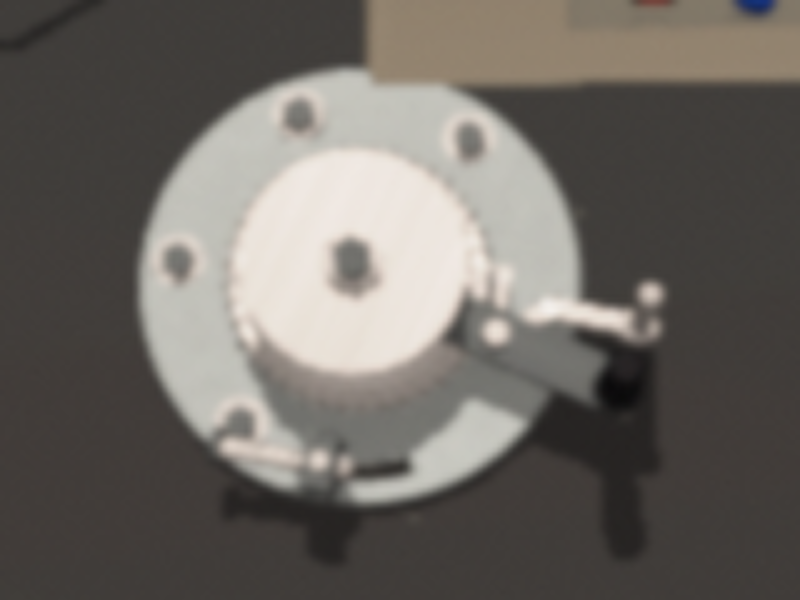

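```bash
python3 - <<'E'
from h import *
s=read_state();M=Rt(s)
for p in [(400,420,260),(480,200,260),(510,0,250),(525,-120,240),(530,-180,220)]:
    print(np.round(M.T@(np.array(p)-[265.5,593.3,241.5])))
E
```

```text
[ 194.  -18. -103.]
[ 356.  -18. -271.]
[ 466.   -8. -442.]
[ 528.    2. -545.]
[ 557.   22. -598.]
```

```bash
python3 -m creep '[[[48,-5,-25,0.1],[97,-9,-50,0.2],[145,-14,-77,0.3],[194,-18,-103,0.45],[235,-18,-145,0.58],[275,-18,-187,0.71],[315,-18,-229,0.85],[356,-18,-271,1.0],[383,-16,-314,1.1],[411,-13,-357,1.2],[438,-10,-400,1.3],[466,-8,-442,1.4]]]' 60
python3 - <<'E'
from h import *
s=read_state();M=Rt(s);print(s['joint_pos'].round(2),s['ee_pos'],np.degrees(np.arctan2(M[1,2],M[0,2])))
E
```

```text
time: 1.8
ee_pos: [500.9, 52.3, 252.3]
tool_rot: [0.433, -0.432, 0.559, -0.559]
force: [1.0, 0.3, 0.2]
opening: 59.9
[-0.73  0.01  0.54  1.82 -0.01  1.31 -0.43] [500.91832699  52.3233354  252.27581681] -14.558856052658777
```

```bash
python3 - <<'E'
from h import *
s=read_state();M=Rt(s)
print(np.round(M.T@(np.array((520,-150,235))-s['ee_pos'])))
E
```

```text
[191.  17.  69.]
```

```bash
python3 -m creep '[[[40,4,15,0.02],[85,8,31,0.04],[130,12,47,0.07],[170,15,62,0.09],[191,17,69,0.1],[191,17,69,0.1],[191,17,69,0.1]]]'
python3 - <<'E'
from h import *
s=read_state();M=Rt(s);print(s['joint_pos'].round(2),s['ee_pos'],np.degrees(np.arctan2(M[1,2],M[0,2])))
snap('wrist','w1.png')
for k,z in dict(winder_axis=10,handle_post=102,pawl_tail=96,stop_face=33,winder=0).items():
    for r in landmark_of('wrist',k)[:2]: print(k,round(r['p'],2),np.round(r['pixel'],1),np.round(atz('wrist',r['pixel'],z,s),1))
E
```

```text
time: 2.5
ee_pos: [520.4, -147.7, 235.0]
tool_rot: [0.405, -0.405, 0.58, -0.58]
force: [0.7, 0.8, 0.0]
opening: 59.3
[-0.49  0.13  0.75  1.77 -0.09  1.28 -0.07] [ 520.41740007 -147.72492962  235.0139246 ] -20.10136703799882
handle_post 0.66 [335.2 266.9] [ 517.9 -179.7  102. ]
pawl_tail 0.94 [376.1 260.4] [ 549.4 -188.    96. ]
stop_face 0.87 [252.4 128.4] [486.1 -59.8  33. ]
winder 0.74 [344.1 106.4] [569. -70.   0.]
```

View pics/w1.png

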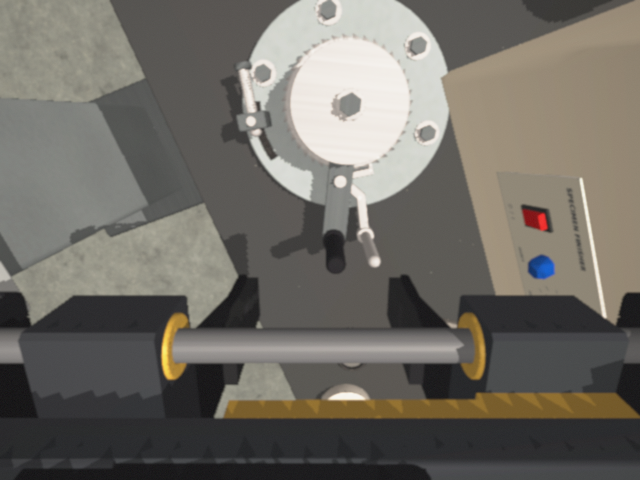

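The wrist view shows the post top at (335,263), the tail top at (375,262) and the hub nut at (349,105). The jaws are at the bottom of the frame, parallel to the post–tail line. These positions agree with the other cameras.

```bash
python3 - <<'E'
from h import *
s=read_state();M=Rt(s)
print(np.round(M.T@(np.array((528.5,-183,72))-s['ee_pos']),1), s['ee_pos'])
E
```

```text
[ 31.5 163.1  19.7] [ 520.65455683 -146.74407163  235.11905842]
```

```bash
python3 -m creep '[[[10,10,6,0.01],[20,30,13,0.03],[30,60,19,0.03],[30,85,19,0.03],[30,105,19,0.03],[30,105,19,0.03]]]' 68 25
python3 - <<'E'
from h import *
s=read_state();M=Rt(s);print(s['joint_pos'].round(2),s['ee_pos'],np.degrees(np.arctan2(M[1,2],M[0,2])),s['force'])
snap('wrist','w2.png')
for k,z in dict(handle_post=102,pawl_tail=96).items():
    for r in landmark_of('wrist',k)[:2]: 
        p=atz('wrist',r['pixel'],z,s);print(k,round(r['p'],2),np.round(r['pixel'],1),np.round(p,1),M.T@(p-s['ee_pos']))
E
```

```text
time: 3.4
ee_pos: [526.1, -182.7, 126.9]
tool_rot: [0.395, -0.398, 0.587, -0.585]
force: [0.6, 0.5, -0.2]
opening: 67.9
[-0.38  0.29  0.75  1.86 -0.22  1.08  0.07] [ 526.07703523 -182.72426155  126.94037325] -21.823263113584197 [ 0.56840779  0.54313925 -0.20957386]
handle_post 0.61 [372.4 283.9] [ 548.8 -187.2  102. ] [-4.34710009 24.82553326 22.83483834]
handle_post 0.56 [306.7 293.2] [ 517.6 -180.1  102. ] [ 0.64868681 24.98280427 -8.76446658]
pawl_tail 0.98 [374.  283.2] [ 549.4 -190.    96. ] [-1.97157265 30.82292259 24.46056822]
```

View pics/w2.png

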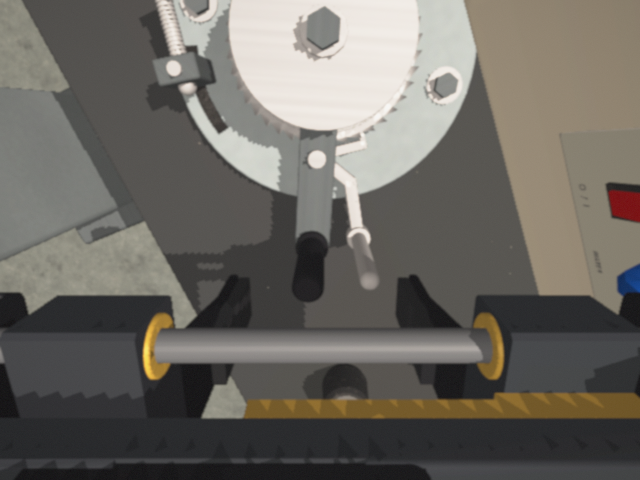

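The post top is at (308,289) and the tail top at (371,279), both between the fingers, with the pair about 5 mm off centre. The stop block is at (180,68) and its screw looks short. I'll centre and descend.

```bash
python3 -m creep '[[[0,5,5,0],[0,20,5,0],[0,35,5,0],[0,48,5,0],[0,56,5,0],[0,56,5,0],[0,56,5,0]]]'
python3 - <<'E'
from h import *
s=read_state();M=Rt(s);print(s['joint_pos'].round(2),s['ee_pos'],np.degrees(np.arctan2(M[1,2],M[0,2])),s['force'],M.T@s['force'])
E
```

```text
time: 4.25
ee_pos: [532.6, -184.5, 74.0]
tool_rot: [0.396, -0.397, 0.585, -0.585]
force: [-0.4, -0.3, 0.7]
opening: 68.1
[-0.34  0.37  0.72  1.89 -0.29  0.98  0.12] [ 532.61484357 -184.49317812   73.97473061] -21.78616724370942 [-0.43475242 -0.32430639  0.66031595] [ 0.46272616 -0.66008819 -0.28349523]
```

```bash
python3 -m creep '[[[0,0,0,0],[0,0,0,0],[0,0,0,0],[0,0,0,0]]]' 54
python3 -m creep '[[[0,0,2,0],[0,0,2,0]]]'
python3 - <<'E'
from h import *
s=read_state();M=Rt(s);print(s['ee_pos'],M.T@s['force'])
snap('wrist','w3.png')
for k,z in dict(handle_post=102,pawl_tail=96).items():
    for r in landmark_of('wrist',k)[:2]: 
        p=atz('wrist',r['pixel'],z,s);print(k,round(r['p'],2),np.round(r['pixel'],1),np.round(p,1),M.T@(p-s['ee_pos']))
E
```

```text
time: 4.65
ee_pos: [532.8, -184.3, 74.3]
tool_rot: [-0.397, 0.396, -0.585, 0.586]
force: [-0.1, 0.4, -0.8]
opening: 54.8
time: 4.85
ee_pos: [534.9, -185.1, 74.1]
tool_rot: [-0.397, 0.397, -0.585, 0.586]
force: [-0.3, 0.1, 0.3]
opening: 54.5
[ 534.85227421 -185.11831534   74.13144271] [ 0.05557568 -0.34806084 -0.31988558]
handle_post 0.68 [276.4 360.5] [ 518.5 -179.5  102. ] [  0.88944358 -27.87480047 -17.28390184]
```

View pics/w3.png

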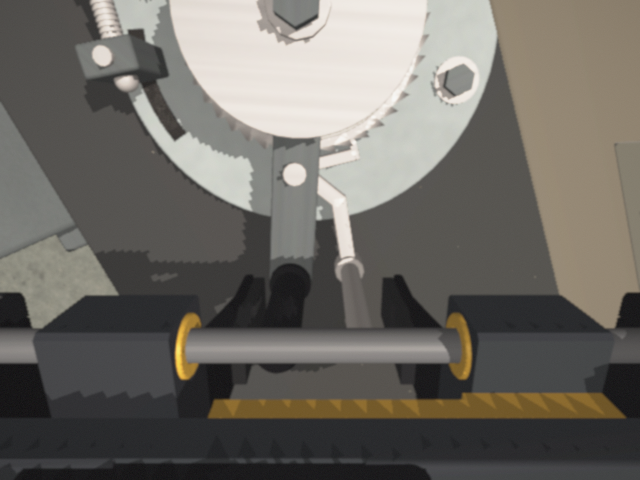

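The post is at (277,360) and the tail at (357,315), both between the fingers, with about 2 mm to go before post contact. The stop screw's rounded end is at (125,85).

```bash
cat > f.py <<'E'
from h import *
s=read_state();M=Rt(s);print(s['ee_pos'].round(1),'tool F',(M.T@s['force']).round(2),'ang',np.degrees(np.arctan2(M[1,2],M[0,2])).round(2),'op',s['opening'],s['time'])
E
python3 -m creep '[[[0,0,1,0],[0,0,2,0],[0,0,2,0]]]'; python3 f.py
python3 -m creep '[[[0,0,1,0],[0,0,2,0],[0,0,2,0]]]'; python3 f.py
```

```text
time: 5.3
ee_pos: [536.5, -185.9, 74.0]
tool_rot: [-0.397, 0.397, -0.585, 0.585]
force: [0.1, -0.0, 0.2]
opening: 53.9
[ 536.5 -185.9   74. ] tool F [-0.01 -0.16  0.1 ] ang -21.77 op 53.888095223330595 5.3
time: 5.6
ee_pos: [537.6, -186.4, 73.9]
tool_rot: [0.396, -0.397, 0.586, -0.585]
force: [-5.2, 1.1, 3.8]
opening: 53.7
[ 537.6 -186.4   73.9] tool F [ 0.85 -3.8  -5.22] ang -21.78 op 53.73310724986129 5.6
```

```bash

python3 -m creep '[[[0,0,1,0],[0,0,2,0],[0,0,2,0]]]'; python3 f.py
python3 -m creep '[[[0,0,1,0],[0,0,2,0],[0,0,2,0]]]'; python3 f.py
```

```text
time: 5.9
ee_pos: [538.6, -187.0, 73.8]
tool_rot: [0.396, -0.397, 0.586, -0.584]
force: [-8.4, 3.3, 8.0]
opening: 54.1
[ 538.6 -187.    73.8] tool F [ 0.05 -8.01 -9.09] ang -21.79 op 54.111367612133876 5.9
time: 6.2
ee_pos: [540.3, -187.8, 73.7]
tool_rot: [0.396, -0.397, 0.587, -0.584]
force: [-10.3, 2.1, 8.0]
opening: 54.2
[ 540.3 -187.8   73.7] tool F [  1.88  -8.   -10.33] ang -21.8 op 54.1500678752491 6.2
```

```bash

python3 -m creep '[[[0,0,1,0],[0,0,2,0],[0,0,3,0],[0,0,3,0]]]'; python3 f.py
python3 - <<'E'
from h import *
s=read_state();M=Rt(s)
snap('wrist','w4.png')
E
```

```text
time: 6.6
ee_pos: [542.9, -189.2, 73.7]
tool_rot: [0.396, -0.397, 0.587, -0.585]
force: [-10.2, 2.6, 7.9]
opening: 54.2
[ 542.9 -189.2   73.7] tool F [  1.38  -7.88 -10.43] ang -21.81 op 54.15147452894738 6.6
```

View pics/w4.png

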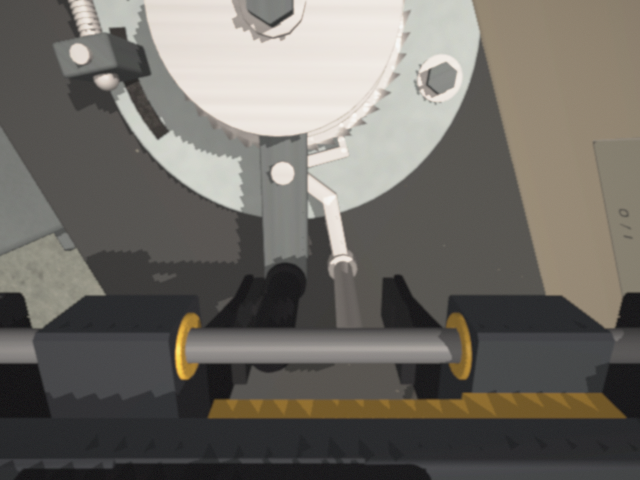

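The draw force has levelled off at about 10.4 N after about 5.5 mm of travel (about 0.045 rad), so the pawl should be unloaded. Now I'll close in stages and back the tool off so the post side stays still.

```bash

python3 -m creep '[[[0,0,0,0],[0,0,-1,0],[0,0,-2.5,0],[0,0,-2.5,0]]]' 48 25; python3 f.py
python3 -m creep '[[[0,0,0,0],[0,0,-1,0],[0,0,-2.5,0],[0,0,-2.5,0]]]' 43; python3 f.py
```

```text
time: 7.05
ee_pos: [540.7, -188.3, 73.8]
tool_rot: [0.396, -0.397, 0.586, -0.585]
force: [-9.3, 1.8, 6.7]
opening: 48.5
[ 540.7 -188.3   73.8] tool F [ 1.76 -6.63 -9.32] ang -21.81 op 48.504091074497204 7.05
time: 7.45
ee_pos: [538.4, -187.4, 73.7]
tool_rot: [0.396, -0.397, 0.586, -0.585]
force: [-9.0, 1.4, 5.6]
opening: 43.3
[ 538.4 -187.4   73.7] tool F [ 2.05 -5.6  -8.94] ang -21.81 op 43.28392924988431 7.45
```

```bash

python3 -m creep '[[[0,0,0,0],[0,0,-1,0],[0,0,-2.5,0],[0,0,-2.5,0]]]' 38; python3 f.py
python3 -m creep '[[[0,0,0,0],[0,0,-1,0],[0,0,-2.5,0],[0,0,-2.5,0]]]' 33; python3 f.py
```

```text
time: 7.85
ee_pos: [536.3, -186.6, 73.8]
tool_rot: [0.396, -0.397, 0.586, -0.585]
force: [-7.4, -0.3, 4.1]
opening: 38.2
[ 536.3 -186.6   73.8] tool F [ 3.02 -4.07 -6.81] ang -21.82 op 38.15423474968899 7.85
time: 8.25
ee_pos: [534.0, -185.7, 73.8]
tool_rot: [0.396, -0.397, 0.586, -0.585]
force: [-7.4, 0.2, 4.8]
opening: 33.6
[ 534.  -185.7   73.8] tool F [ 2.58 -4.78 -6.97] ang -21.82 op 33.58681523706496 8.25
```

```bash

python3 -m creep '[[[0,0,0,0],[0,0,-0.5,0],[0,0,-1,0],[0,0,-1,0],[0,0,-1,0]]]' 29 25; python3 f.py
python3 - <<'E'
from h import *
snap('wrist','w5.png')
E
```

```text
time: 8.75
ee_pos: [533.2, -185.5, 73.8]
tool_rot: [0.396, -0.397, 0.586, -0.585]
force: [-6.9, 0.3, 5.4]
opening: 29.2
[ 533.2 -185.5   73.8] tool F [ 2.26 -5.36 -6.5 ] ang -21.82 op 29.248839086654268 8.75
```

View pics/w5.png

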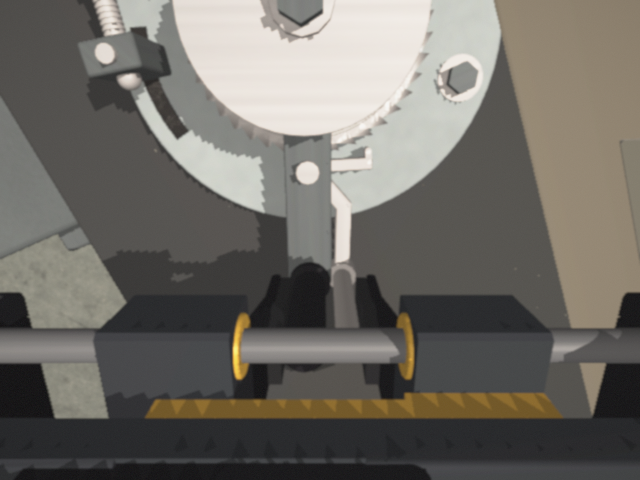

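The pawl nose at (365,157) is now clear of the teeth, with the post and tail pinched together at (320,320). Next I'll work out the arc about the drum axis.

```bash
python3 - <<'E'
from h import *
s=read_state();M=Rt(s);A=np.array([570.5,-70,s['ee_pos'][2]])
v=s['ee_pos']-A
print(M.T@v)
for f in np.arange(1,13)*0.02:
    d=R.from_rotvec([0,0,-f]).as_matrix()@v-v
    print(round(f,2),np.round(M.T@d,1))
E
```

```text
[1.21054316e+02 5.65778500e-02 8.33459383e+00]
0.02 [ 0.1  0.  -2.4]
0.04 [ 0.2  0.  -4.8]
0.06 [ 0.3  0.  -7.3]
0.08 [ 0.3  0.  -9.7]
0.1 [  0.2   0.  -12.1]
0.12 [  0.1   0.  -14.6]
0.14 [ -0.   0. -17.]
0.16 [ -0.2   0.  -19.4]
0.18 [ -0.5   0.  -21.8]
0.2 [ -0.8   0.1 -24.2]
0.22 [ -1.1   0.1 -26.6]
0.24 [ -1.5   0.1 -29. ]
```

```bash

python3 -m creep '[[[0.1,0,-1.2,0.01],[0.1,0,-2.4,0.02],[0.2,0,-4.8,0.04],[0.3,0,-7.3,0.06],[0.3,0,-9.7,0.08],[0.2,0,-12.1,0.1]]]'; python3 f.py
```

```text
time: 9.4
ee_pos: [521.9, -181.1, 73.8]
tool_rot: [0.366, -0.367, 0.605, -0.604]
force: [-6.2, 0.5, 4.4]
opening: 29.3
[ 521.9 -181.1   73.8] tool F [ 2.45 -4.36 -5.77] ang -27.6 op 29.302231000011076 9.4
```

```bash

python3 -m creep '[[[0.1,0,-2.4,0.02],[0.2,0,-4.8,0.04],[0.3,0,-7.3,0.06],[0.3,0,-9.7,0.08],[0.2,0,-12.1,0.1],[0.1,0,-14.6,0.12],[0,0,-17,0.14],[-0.2,0,-19.4,0.16],[-0.5,0,-21.8,0.18],[-0.8,0,-24.2,0.2]]]'; python3 f.py
```

```text
time: 10.4
ee_pos: [500.8, -169.1, 73.8]
tool_rot: [0.303, -0.305, 0.639, -0.638]
force: [-6.9, 0.8, 4.8]
opening: 29.5
[ 500.8 -169.1   73.8] tool F [ 3.75 -4.78 -5.91] ang -39.05 op 29.45737966107396 10.4
```

```bash

python3 -m creep '[[[0.1,0,-2.4,0.02],[0.2,0,-4.8,0.04],[0.3,0,-7.3,0.06],[0.3,0,-9.7,0.08],[0.2,0,-12.1,0.1],[0.1,0,-14.6,0.12],[0,0,-17,0.14],[-0.2,0,-19.4,0.16],[-0.5,0,-21.8,0.18],[-0.8,0,-24.2,0.2]]]'; python3 f.py
```

```text
time: 11.4
ee_pos: [482.6, -153.1, 73.8]
tool_rot: [0.238, -0.239, 0.666, -0.665]
force: [-7.4, 1.4, 5.0]
opening: 29.3
[ 482.6 -153.1   73.8] tool F [ 4.84 -4.94 -5.84] ang -50.51 op 29.251625630554543 11.4
```

```bash

python3 - <<'E'
from h import *
s=read_state();print(s['joint_pos'].round(2))
snap('wrist','w6.png')
c=camera_info('wrist');A=np.array([570.5,-70])
for r in landmark_of('wrist','stop_face')[:2]:
    p=atz('wrist',r['pixel'],33,s);print('stop',r['p'],r['pixel'],p,np.arctan2(p[1]-A[1],p[0]-A[0]))
t=s['ee_pos']; print('tcp ang',np.arctan2(t[1]+70,t[0]-570.5))
E
```

```text
[-0.53  0.27  0.85  2.03 -0.25  0.95 -0.43]
stop 0.61 [183.2, 155.2] [488.17905899 -60.80667567  33.        ] 3.0303768560613213
tcp ang -2.3842947838995987
```

View pics/w6.png

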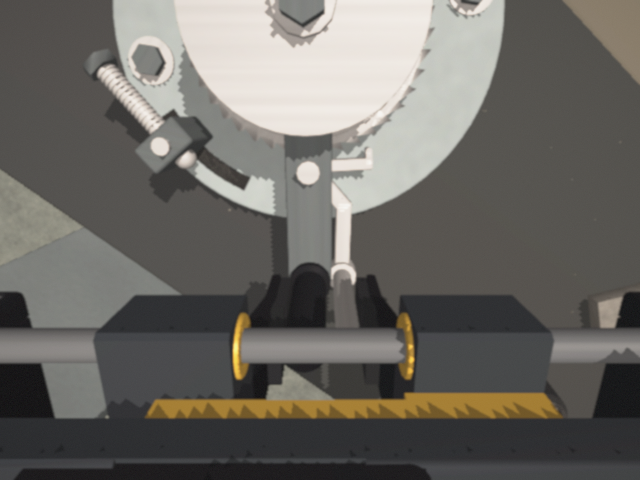

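The screw end is at (188,160) and the arm edge is at x≈290, so about 0.45 rad remains. The pawl is still off the wheel.

```bash

python3 -m creep '[[[0.3,0,-2.4,0.02],[0.6,0,-4.8,0.04],[0.8,0,-7.3,0.06],[1,0,-9.7,0.08],[1,0,-12.1,0.1],[1,0,-14.6,0.12],[1,0,-17,0.14],[0.8,0,-19.4,0.16],[0.5,0,-21.8,0.18],[0.2,0,-24.2,0.2]]]'; python3 f.py
```

```text
time: 12.5
ee_pos: [468.0, -134.0, 73.9]
tool_rot: [0.171, -0.171, 0.686, -0.686]
force: [-1.5, 4.7, -1.2]
opening: 29.0
[ 468.  -134.    73.9] tool F [-0.9   1.22 -4.87] ang -61.95 op 29.030391852068075 12.5
```

```bash

python3 -m creep '[[[0.1,0,-1.2,0.01],[0.1,0,-2.4,0.02],[0.2,0,-3.6,0.03],[0.2,0,-4.8,0.04],[0.3,0,-6.1,0.05],[0.3,0,-7.3,0.06],[0.3,0,-8.5,0.07],[0.3,0,-9.7,0.08]]]'; python3 f.py
```

```text
time: 13.3
ee_pos: [463.4, -125.6, 73.9]
tool_rot: [0.144, -0.144, 0.692, -0.692]
force: [-1.0, 5.7, -4.4]
opening: 29.7
[ 463.4 -125.6   73.9] tool F [-1.4   4.41 -5.65] ang -66.51 op 29.665354499038152 13.3
```

```bash

python3 -m creep '[[[0.1,0,-1.2,0.01],[0.1,0,-2.4,0.02],[0.2,0,-3.6,0.03],[0.2,0,-4.8,0.04],[0.3,0,-6.1,0.05],[0.3,0,-6.1,0.05]]]'; python3 f.py
python3 - <<'E'
from h import *
s=read_state();print(s['joint_pos'].round(2))
snap('wrist','w7.png')
E
```

```text
time: 13.9
ee_pos: [460.8, -120.1, 73.9]
tool_rot: [0.127, -0.127, 0.696, -0.696]
force: [-0.3, 4.1, -4.3]
opening: 29.5
[ 460.8 -120.1   73.9] tool F [-1.16  4.33 -3.98] ang -69.36 op 29.48004043791951 13.9
[-0.68  0.2   0.93  2.1  -0.2   0.93 -0.85]
```

View pics/w7.png

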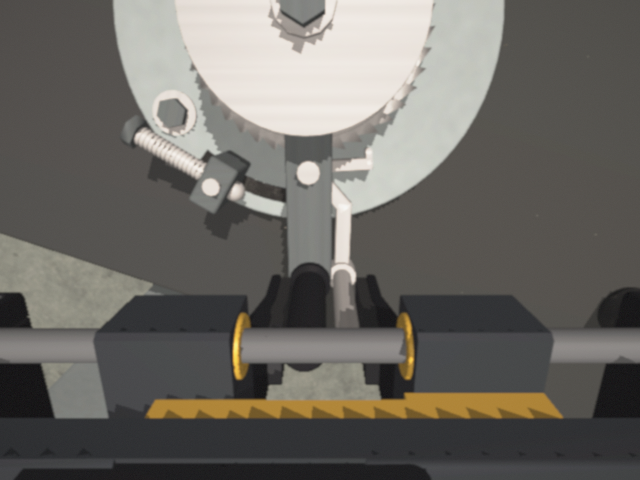

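The gap from the screw tip (243,192) to the arm edge (288,192) is about 19 mm, or roughly 0.2 rad.

```bash

python3 -m creep '[[[0.1,0,-1.2,0.01],[0.1,0,-2.4,0.02],[0.2,0,-3.6,0.03],[0.2,0,-4.8,0.04],[0.3,0,-6.1,0.05],[0.3,0,-7.3,0.06],[0.3,0,-8.5,0.07],[0.3,0,-9.7,0.08],[0.3,0,-10.9,0.09],[0.2,0,-12.1,0.1],[0.2,0,-12.1,0.1]]]'; python3 f.py
```

```text
time: 15.05
ee_pos: [456.4, -108.9, 73.9]
tool_rot: [0.092, -0.091, 0.701, -0.701]
force: [0.5, 5.6, -7.5]
opening: 29.0
[ 456.4 -108.9   73.9] tool F [-1.96  7.53 -5.28] ang -75.11 op 29.022039384576658 15.05
```

```bash

python3 -m creep '[[[0.1,0,-1.2,0.01],[0.1,0,-2.4,0.02],[0.2,0,-3.6,0.03],[0.2,0,-3.6,0.03]]]'; python3 f.py
python3 - <<'E'
from h import *
s=read_state();print(s['joint_pos'].round(2))
snap('wrist','w8.png')
E
```

```text
time: 15.45
ee_pos: [455.3, -105.5, 73.9]
tool_rot: [-0.081, 0.081, -0.702, 0.702]
force: [1.1, 5.2, -7.9]
opening: 29.6
[ 455.3 -105.5   73.9] tool F [-2.28  7.88 -4.76] ang -76.83 op 29.55241553700789 15.45
[-0.74  0.18  0.96  2.12 -0.18  0.92 -1.02]
```

View pics/w8.png

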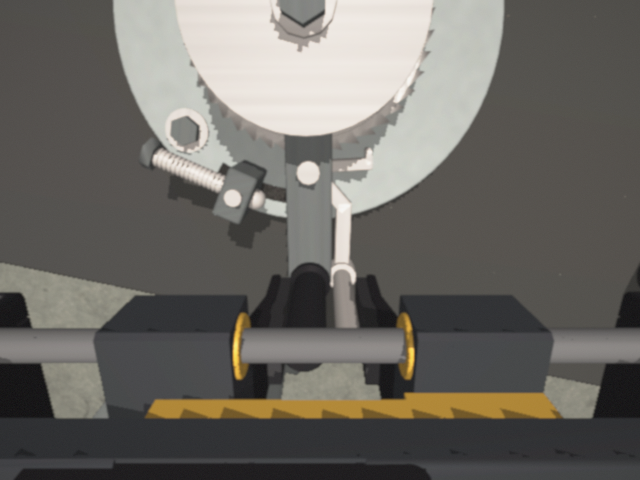

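The gap is now about 10 mm (tip at 264, arm edge at 288), or about 0.12 rad. I'll slow down from here.

```bash

python3 -m creep '[[[0.1,0.2,-1.2,0.01],[0.1,0.4,-2.4,0.02],[0.2,0.6,-3.6,0.03],[0.2,0.8,-4.8,0.04],[0.3,1,-6.1,0.05],[0.3,1,-7.3,0.06],[0.3,1,-7.3,0.06]]]'; python3 f.py
```

```text
time: 16.2
ee_pos: [453.6, -99.0, 73.7]
tool_rot: [0.06, -0.06, 0.705, -0.705]
force: [-3.0, 4.3, 9.6]
opening: 29.5
[453.6 -99.   73.7] tool F [ 2.26 -9.57 -4.72] ang -80.27 op 29.471656425459113 16.2
```

```bash

python3 -m creep '[[[0,0,-0.6,0.005],[0.1,0,-1.2,0.01],[0.1,0,-1.8,0.015],[0.1,0,-2.4,0.02],[0.1,0,-2.4,0.02]]]'; python3 f.py
python3 - <<'E'
from h import *
snap('wrist','w9.png')
E
```

```text
time: 16.7
ee_pos: [453.1, -96.7, 73.7]
tool_rot: [0.053, -0.053, 0.705, -0.705]
force: [-4.2, 3.2, 8.1]
opening: 29.0
[453.1 -96.7  73.7] tool F [ 3.63 -8.14 -3.76] ang -81.42 op 29.039220161544687 16.7
```

View pics/w9.png

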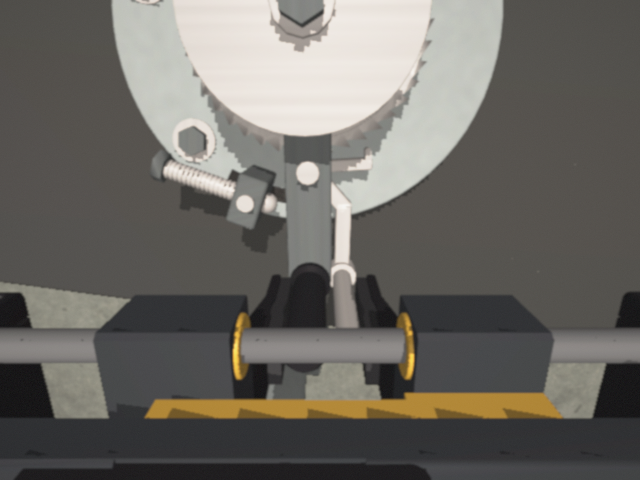

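The remaining gap is about 12 px, or 5 mm (0.06 rad).

```bash

python3 -m creep '[[[0,0,-0.6,0.005],[0.1,0,-1.2,0.01],[0.1,0,-1.8,0.015],[0.1,0,-2.4,0.02],[0.1,0,-2.4,0.02]]]'; python3 f.py
```

```text
time: 17.25
ee_pos: [452.6, -94.4, 73.7]
tool_rot: [0.046, -0.046, 0.706, -0.706]
force: [-4.4, 3.9, 9.3]
opening: 28.9
[452.6 -94.4  73.7] tool F [ 3.9  -9.26 -4.41] ang -82.56 op 28.94961506762463 17.25
```

```bash

python3 -m creep '[[[0,0,-0.6,0.005],[0.1,0,-1.2,0.01],[0.1,0,-1.8,0.015],[0.1,0,-1.8,0.015]]]'; python3 f.py
```

```text
time: 17.65
ee_pos: [452.3, -92.6, 73.7]
tool_rot: [0.041, -0.04, 0.706, -0.706]
force: [-2.9, 3.9, 9.0]
opening: 29.0
[452.3 -92.6  73.7] tool F [ 2.43 -9.04 -4.23] ang -83.42 op 28.98836342854802 17.65
```

```bash

python3 -m creep '[[[0,0,-0.6,0.005],[0.1,0,-1.2,0.01],[0.1,0,-1.2,0.01]]]'; python3 f.py
```

```text
time: 17.95
ee_pos: [452.1, -91.4, 73.7]
tool_rot: [0.037, -0.037, 0.706, -0.706]
force: [-3.3, 4.4, 9.6]
opening: 29.4
[452.1 -91.4  73.7] tool F [ 2.8  -9.63 -4.72] ang -84.0 op 29.405385016505488 17.95
```

```bash

python3 -m creep '[[[0,0,-0.6,0.005],[0.1,0,-1.2,0.01],[0.1,0,-1.2,0.01]]]'; python3 f.py
python3 - <<'E'
from h import *
snap('wrist','w10.png')
E
```

```text
time: 18.25
ee_pos: [451.9, -90.2, 73.7]
tool_rot: [0.034, -0.033, 0.706, -0.706]
force: [-3.4, 4.4, 9.8]
opening: 29.1
[451.9 -90.2  73.7] tool F [ 2.96 -9.77 -4.71] ang -84.57 op 29.090329044344656 18.25
```

View pics/w10.png

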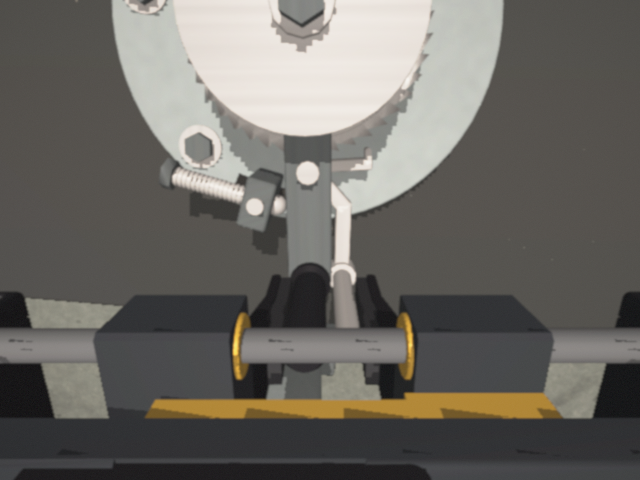

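The screw is nearly touching (tip at 286, arm edge at 288). I'll go on in steps of about half a millimetre and feel for contact.

```bash

python3 -m creep '[[[0,0,-0.3,0.003],[0,0,-0.6,0.005],[0,0,-0.6,0.005]]]'; python3 f.py
```

```text
time: 18.6
ee_pos: [451.8, -89.8, 73.7]
tool_rot: [0.032, -0.031, 0.706, -0.706]
force: [-3.3, 4.0, 9.6]
opening: 29.0
[451.8 -89.8  73.7] tool F [ 2.92 -9.58 -4.32] ang -84.86 op 28.954191985217573 18.6
```

```bash

python3 -m creep '[[[0,0,-0.3,0.003],[0,0,-0.6,0.005],[0,0,-0.6,0.005]]]'; python3 f.py
```

```text
time: 18.9
ee_pos: [451.7, -89.5, 73.7]
tool_rot: [-0.03, 0.03, -0.706, 0.707]
force: [-3.5, 2.4, 8.5]
opening: 29.1
[451.7 -89.5  73.7] tool F [ 3.33 -8.47 -2.71] ang -85.15 op 29.14739835767995 18.9
```

```bash

python3 -m creep '[[[0,0,-0.3,0.003],[0,0,-0.6,0.005],[0,0,-0.6,0.005]]]'; python3 f.py
```

```text
time: 19.2
ee_pos: [451.7, -89.3, 73.7]
tool_rot: [-0.028, 0.028, -0.706, 0.707]
force: [-2.6, 0.3, 6.1]
opening: 29.0
[451.7 -89.3  73.7] tool F [ 2.57 -6.12 -0.48] ang -85.44 op 29.029006768374227 19.2
```

Contact is felt: the handle force dropped from −4.7 to −0.5 N while the TCP stopped following. I'll go a touch further and hold.

```bash

python3 -m creep '[[[0,0,-0.3,0],[0,0,-0.6,0],[0,0,-0.6,0],[0,0,-0.6,0],[0,0,-0.6,0]]]'; python3 f.py
python3 - <<'E'
from h import *
snap('wrist','w11.png')
E
```

```text
time: 19.7
ee_pos: [451.7, -89.2, 73.7]
tool_rot: [-0.028, 0.028, -0.706, 0.707]
force: [-2.0, -0.6, 6.6]
opening: 29.4
[451.7 -89.2  73.7] tool F [ 2.01 -6.59  0.47] ang -85.47 op 29.35860078441972 19.7
```

View pics/w11.png

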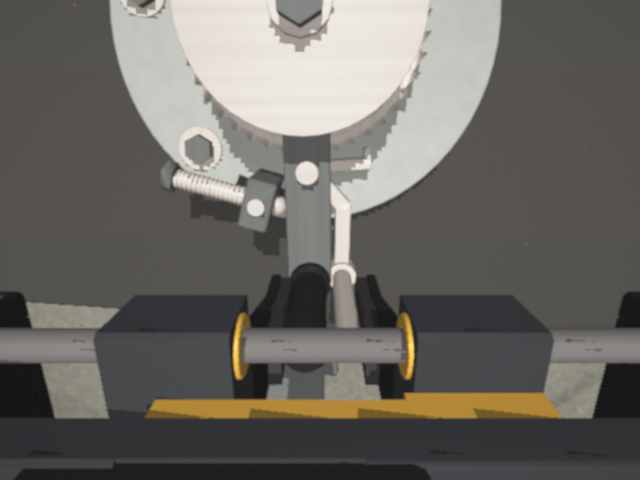

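The screw end meets the arm at (286,207), and the handle no longer pulls on the gripper. Now I'll let go gently.

```bash

python3 -m creep '[[[0,0,0,0],[0,0,0,0],[0,0,0,0]]]' 36; python3 f.py
python3 -m creep '[[[0,0,0,0],[0,0,0,0],[0,0,0,0],[0,0,0,0]]]' 46; python3 f.py
python3 -m creep '[[[0,0,3,0],[0,0,5,0],[0,0,5,0],[0,0,5,0]]]' 66; python3 f.py
python3 - <<'E'
from h import *
snap('wrist','w12.png')
E
```

```text
time: 20.05
ee_pos: [451.7, -88.3, 73.3]
tool_rot: [-0.029, 0.028, -0.706, 0.707]
force: [1.3, -0.6, 1.9]
opening: 35.3
[451.7 -88.3  73.3] tool F [-1.23 -1.91  0.66] ang -85.41 op 35.32410665286404 20.05
time: 20.45
ee_pos: [451.1, -87.6, 73.0]
tool_rot: [-0.029, 0.029, -0.707, 0.707]
force: [1.9, -1.4, -0.0]
opening: 45.3
[451.1 -87.6  73. ] tool F [-1.83  0.02  1.54] ang -85.37 op 45.29960951717147 20.45
time: 20.85
ee_pos: [451.3, -92.6, 72.9]
tool_rot: [0.028, -0.029, 0.707, -0.706]
force: [-0.4, -0.6, 0.6]
opening: 64.2
[451.3 -92.6  72.9] tool F [ 0.47 -0.6   0.6 ] ang -85.38 op 64.22951410287673 20.85
```

View pics/w12.png

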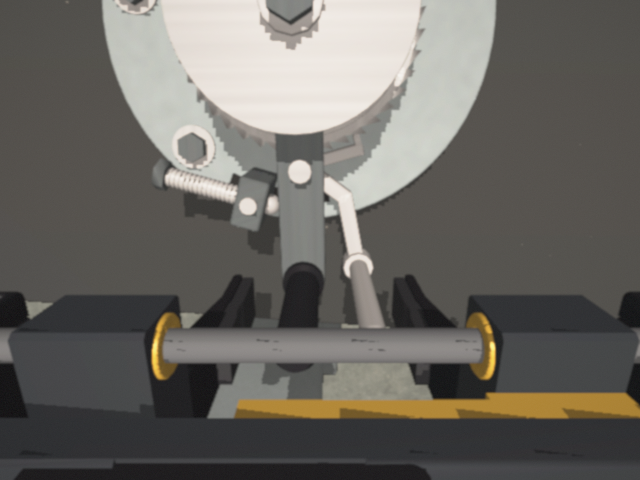

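Both are released. The tail has sprung back to (372,310), the pawl nose is on the wheel at (350,150), and the arm is still on the screw. I'll centre the fingers and lift straight up.

```bash

python3 -m creep '[[[0,0,4,0],[0,0,4,0],[0,-10,4,0],[0,-30,4,0],[0,-55,4,0],[0,-85,4,0],[0,-115,4,0],[0,-140,4,0],[0,-140,4,0],[0,-140,4,0]]]'; python3 f.py
python3 - <<'E'
from h import *
snap('wrist','w13.png')
E
```

```text
time: 21.9
ee_pos: [452.1, -96.7, 213.6]
tool_rot: [0.029, -0.028, 0.707, -0.706]
force: [-0.1, -0.4, -0.1]
opening: 66.1
[452.1 -96.7 213.6] tool F [0.1  0.14 0.38] ang -85.38 op 66.09162407651176 21.9
```

View pics/w13.png

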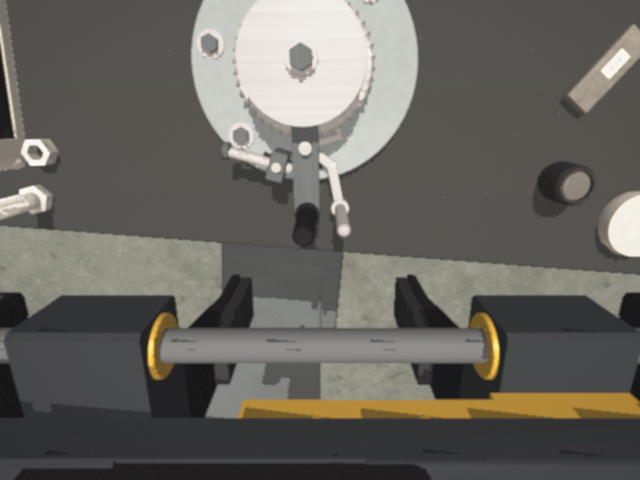

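The arm rests on the screw at (290,168), the tail is free at (343,222), the gripper is clear, and the bystanders in this view are standing. I'll hand it in.

```bash
python3 -c "
from plant import close_job
print(close_job())"
```

```text
the job is handed in; nothing more can be done
None
```

The winder is let down onto its stop screw and the job is handed in at about 22 s, though no verdict was reported.

- **Draw:** I drew the handle about 5.5 mm (about 0.045 rad) against the spring, until the force levelled off at about 10 N.
- **Lift:** I closed the jaws to about 29 mm over both bars while backing the tool off, so the handle stayed put. The wrist camera showed the pawl nose clear of the teeth.
- **Ease back:** I swung the drum back at 0.2 rad/s or less, slowing to about 0.05 rad/s near the stop. On contact, the handle force fell from −4.7 N to about 0 while the arm stopped following.
- **Let go:** I held about half a second with the pawl still off, then opened in stages and lifted straight up.

**Last checks:**
- The arm sits against the screw, the tail has sprung back with the nose on the wheel, and the gripper is well clear with no force on it.
- Of the bystanders, those in the last wrist picture were standing undisturbed. The spanner was not in that view, and I did not measure any of them again.
- The drum and pawl angles and the force on the stop (roughly 7 N) are inferred from tool position, forces and pictures.
- While I held the handle there was an up-and-down force of up to about 10 N on the gripper, probably pad friction. It was gone once I let go.

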